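# Post the order pad through the sprung flap of the drop box

## Task

Closing time: take the order pad out of its stand and post it through the slot in the top of the drop box, past the sprung flap under the slot, until the pad has dropped right inside and the flap has sprung shut above it. Leave the bowl, the bottle, the spice jar and the pepper shaker standing where they are.

Things in the scene. Friction and masses are not known exactly. Their poses are not given: they have to be found in the camera images.
- pad_center (a point): Centre of the spiral-bound order pad (rigid, 0.07 to 0.13 kg). It stands on its long edge in the stand: x of this frame is its length, 140 mm (level), y its height (upright), z its thickness, 11 mm (level). Centre 131 mm over the worktop; the solid part runs from 46 mm below to 42 mm above it, wire binding to 47. All from 12 mm below the centre up stands free of the stand, to be pinched across the thickness.
- stand: Fixed steel stand of the pad; origin on the worktop under its middle; x along its trough (160 mm), z up. Trough floor 85 mm and trough walls up to 119 mm above the worktop, 24 mm clear between them (along y). Foot 150 x 90 mm.
- slot (a point): Middle of the slot in the top of the fixed grey drop box, at rim height, 175 mm over the worktop. x along the slot (150 mm long), y across it (40 mm wide), z up. Box 168 x 56 mm, rim 176 x 64. Inside 156 x 44 mm, floor 155 mm below the rim. The pad goes in upright, long edge along x. Fingers gripping it are mostly too thick for the slot; closed ones fit.
- flap (a joint): Angle of the slick metal flap under the slot: 0 shut (level, 9 mm below the rim), growing as its free edge swings down, at most 1.5 rad. Hinged along the slot's +y side, 37 mm long. Spring 0.06 N m shut, 0.06 more per rad. A pad let go part-way in, against the -y side (within 4 mm), is wedged there by the flap and stays; let go in mid-slot it is thrown out. 1 to 5 N push it on; it drops once its top is 20 to 30 mm below the rim.
- bowl: Small steel bowl, 134 mm across, 60 mm high, bystander nearer the robot; origin under its middle.
- sauce_bottle: Dark squeeze bottle with white nozzle, 56 mm across, 180 mm high, bystander at the back left; origin under it.
- spice: Spice jar, 44 mm across, 105 mm high, bystander at the front right; origin under it.
- shaker: Pepper shaker, 44 mm across, 90 mm high, bystander at the back; origin under it.
Things that resemble listed ones, but are neither listed nor needed, are in the scene too. What is shaped like the part that bears pad_center but orange is not meant.

How it is judged:
By the outcome, as a careful person would: the job done as asked, in the order asked, and still so for the second after the job is handed in, with the robot touching nothing.
It also fails if it takes over 53 s, if anything falls off the work surface, if the arm or the gripper's body presses on something with over 40 N, if the wrist force passes 120 N, or if a joint passes its speed limit or range.

## Robot

A 7-joint arm with a two-finger parallel gripper is mounted at the origin on a cart in front of the work surface, level with it; the furniture and walls round the work are solid. World frame = base frame: x ahead of the robot, y to its left, z up, the work surface at z = 0. Lengths are in m, angles in rad, forces in N, time in s.
With the tool pointing down it reaches from about 0.35 to 0.9 m from the base axis. Payload 8.1 kg.
Tool frame: the origin (TCP) lies midway between the tips of the shut fingers; the grasp point (between the pads) lies 19 mm behind it; z points along the fingers, y is the line along which they close (so a half turn about z gives the same grasp; the last joint's range is limited). The gripper opens to 92 mm and grips with 3 to 60 N. Pads are 19 mm wide; open, the fingers measure 130 mm over their backs; the gripper's body (75 mm by 190 mm) begins 47 mm behind the grasp point.
Start: joints at [1.23, 0.434, 0.025, 1.573, -0.012, 1.134, -0.075], TCP at [0.147, -0.607, 0.227] pointing down, gripper open.
Joint ranges: [-2.62, 2.62], [-0.44, 2.09], [-1.27, 1.32], [0.08, 2.57], [-1.32, 4.46], [0.12, 2], [-2.74, 2.74]. Speed limits (rad/s): [2.22, 2.22, 3.01, 3.01, 3.14, 3.14, 3.14].

## Interface

Orientations are given as a rotation vector (axis times angle).
In Python, from cell import observe, get_image, camera_model, sign_off, recognise, silhouettes gives the robot as it stands.
- The arm moves only by the tool apply_moves, never from a script. Its argument "motion" is a list of rows, each an object of numbers: "x", "y", "z": the shift along the world's x, y, z in cm; "yaw": the turn about the world's z in degrees; "hand": the opening, from -1 (shut) to 1 (fully open), so that 0 is half open. In form: [{"x": .., "y": .., "z": .., "yaw": .., "hand": ..}, ...]. A call has 1 to 10 rows; each row is the pose to reach, as a shift and turn from the pose commanded when the call began; what a row does not reach only later rows make up. A row lasts 1/8 s, in which the tool goes at most 62.5 mm and 10.7 degrees, less where a joint would pass 70% of its speed; a pose out of reach is approached as far as the arm can. A call with a gripper value outside its range is refused whole. The fingers move at their own pace and stop on an object; "newtons" is the grip in N (left out, the last holds). Time passes only in rows, so rows that repeat a pose let the fingers close. It gives the time, the measured TCP pose, the force, the opening and the grip force at its end, in the units of the state.
- observe(): the state, without advancing time (a new reading comes with each control period).
- get_image(name): name is "side" or "top" or "wrist"; returns the picture (400x640x3 uint8, blue, green, red); there is no depth.
- camera_model(name): a dict with "camera_matrix" (3x3 intrinsics, pixels), "T" (4x4, takes a point from camera to world coordinates). Camera axes: x right, y up, looking along -z (the intrinsics and any distortion apply to the point x, -y, -z); pixel columns grow to the right and rows downward; lengths in m; the calibration is good to about 2 mm. The wrist camera is an equidistant fisheye: a pixel r from the principal point sees the ray r / f radians off the axis. A picture is of the moment at which its call begins: read the wrist's pose just before it. camera_model takes no time and is no camera call; for the wrist camera it gives the pose at the moment of the call.
- sign_off(): hands the job in; it is judged then, once.
Trained networks look in the newest picture that a camera, given by its name, has taken for a name from the list of things; names that differ only in an ending like _2 or _b are one class to them, and where a whole thing is asked for, a point or a joint stands for the part that bears it (a point fixed in the world has none). Each returns a list of dicts, best first, with "p" (0 to 1); they miss things now and then, are a little off and sometimes report something else, mostly with a low value. They report only what shows in the picture. A call takes as long as a camera call. They do not tell look-alikes from the thing itself.
- recognise(query, camera): "rect" ([left, top, right, bottom] in pixels, round what is visible of it).
- silhouettes(query, camera): "mask" (400x640 bool, what is visible of it) and "rect" ([left, top, right, bottom] in pixels, round what is visible of it).
The state is a dict: "clock": time; "joints": joint angles; "dq": joint speeds; "joint_efforts": joint torques, N m; "position": TCP position; "ee_rot": TCP orientation; "force": force on the tool from outside, world axes, zero at the start; "ft_torque": the same for the moment, N m; "width": opening from 0.0 (shut) to 1.0 (fully open); "gripper_force": force on a finger pad.
Only numpy, scipy, OpenCV 4.12 (cv2) and the standard library are available. Lean on these libraries where they do the work, as an engineer would, in place of code of your own. Each camera call takes 0.05 s, during which the arm holds its last target. There are 200 camera calls.

## Working session

There is one attempt and no reset: what is moved stays moved. The work goes in short steps, Python scripts to look and compute and a tool call to move; the robot and the scene stay as the last step left them, time stands still between calls to the robot, and variables do not carry over. Pictures are saved under pics/ and viewed, at most 10 in all, crops included, and the job is handed in when it is done.

Besides the shell and the picture viewer there is one more tool, called as name(argument=value, ...), one argument or row to a line, values as JSON. apply_moves: Moves the arm, as the interface text tells. Its arguments: {"type":"object","properties":{"motion":{"type":"array","items":{"type":"object","properties":{"x":{"type":"number"},"y":{"type":"number"},"z":{"type":"number"},"yaw":{"type":"number"},"hand":{"type":"number"}}}},"newtons":{"type":"number"}},"required":["motion"]}

```bash
ls; mkdir -p pics; cat > h.py <<'E'
import numpy as np, cv2
from cell import *
def snap(c,f=None):
    im=get_image(c)
    if f: cv2.imwrite('pics/'+f,im)
    return im
def px2z(c,uv,z,m=None):
    m=m or camera_model(c);K=np.array(m['camera_matrix']);T=np.array(m['T'])
    x=(uv[0]-K[0,2])/K[0,0];y=(uv[1]-K[1,2])/K[1,1]
    if c=='wrist':
        r=np.hypot(x,y);s=np.sin(r)/max(r,1e-9);d=np.array([x*s,-y*s,-np.cos(r)])
    else:
        dist=m.get('distortion')
        d=np.array([x,-y,-1.])
    d=T[:3,:3]@d;o=T[:3,3]
    return o+d*(z-o[2])/d[2]
E
python3 - <<'E'
from h import *
a=snap('top','top.png');b=snap('side','side.png')
for c in('top','side'):
    m=camera_model(c);print(c,m)
    for n in['pad_center','stand','slot','flap','bowl','sauce_bottle','spice','shaker']:
        try: print(n,[(round(r['p'],2),np.round(r['rect']).astype(int).tolist()) for r in recognise(n,c)[:4]])
        except Exception as e: print(n,e)
E
```

```text
pics
top {'camera_matrix': array([[491.68194073,   0.        , 311.87469244],
       [  0.        , 491.68194073, 199.0024675 ],
       [  0.        ,   0.        ,   1.        ]]), 'T': array([[-0.01302985,  0.9948449 , -0.1005676 ,  0.41020887],
       [-0.99967067, -0.01518434, -0.02068762,  0.06186042],
       [-0.02210802,  0.10026492,  0.99471513,  1.2971733 ],
       [ 0.        ,  0.        ,  0.        ,  1.        ]])}
pad_center [(0.7, [265, 151, 288, 209]), (0.57, [426, 166, 440, 221])]
stand [(0.94, [256, 151, 303, 219])]
slot [(0.88, [343, 136, 392, 223])]
flap [(0.7, [355, 144, 381, 208]), (0.58, [297, 237, 355, 287])]
bowl [(0.59, [297, 235, 352, 288])]
sauce_bottle [(0.74, [184, 128, 215, 156])]
spice [(0.87, [427, 242, 449, 258]), (0.28, [356, 146, 383, 208])]
shaker [(0.62, [315, 125, 332, 146])]
side {'camera_matrix': array([[388.69137249,   0.        , 317.80318468],
       [  0.        , 388.69137249, 197.30776457],
       [  0.        ,   0.        ,   1.        ]]), 'T': array([[-0.98375695,  0.07287711, -0.16404628,  0.35028919],
       [-0.17919948, -0.4520602 ,  0.87380154,  1.01905524],
       [-0.01047866,  0.88900535,  0.4577769 ,  0.62343079],
       [ 0.        ,  0.        ,  0.        ,  1.        ]])}
pad_center [(0.79, [337, 170, 349, 194]), (0.58, [265, 198, 321, 224]), (0.54, [279, 158, 345, 227])]
stand [(0.93, [262, 214, 324, 265])]
slot [(0.91, [279, 158, 346, 227]), (0.43, [256, 201, 264, 237])]
flap [(0.51, [347, 209, 391, 244]), (0.47, [288, 160, 329, 171])]
bowl [(0.93, [346, 208, 392, 245]), (0.46, [265, 196, 320, 224])]
sauce_bottle [(0.76, [210, 239, 237, 309])]
spice [(0.97, [361, 168, 372, 194])]
shaker [(0.53, [254, 202, 264, 234]), (0.36, [209, 238, 234, 308])]
```

```bash
python3 - <<'E'
import cv2
a=cv2.imread('pics/top.png')[90:310,150:470];cv2.imwrite('pics/topc.png',cv2.resize(a,None,fx=2.5,fy=2.5,interpolation=2))
a=cv2.imread('pics/side.png')[110:330,160:460];cv2.imwrite('pics/sidec.png',cv2.resize(a,None,fx=2.5,fy=2.5,interpolation=2))
E
```

```text
(no output)
```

View pics/topc.png

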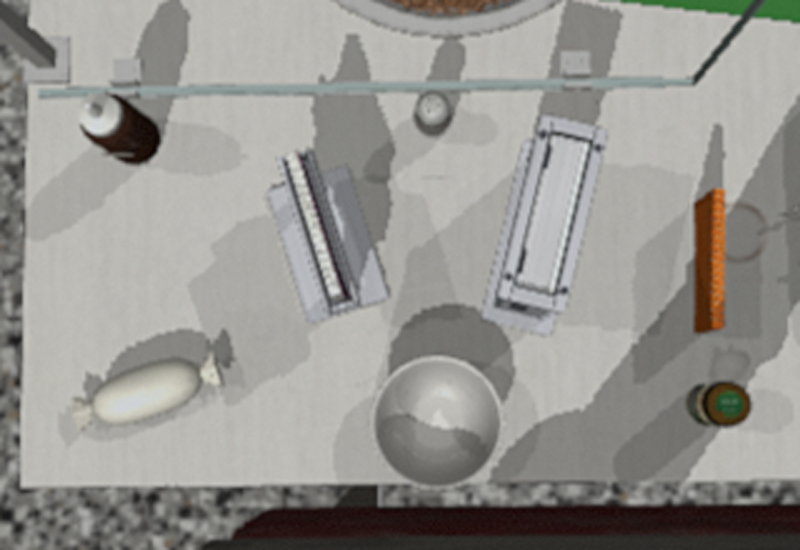

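View pics/sidec.png

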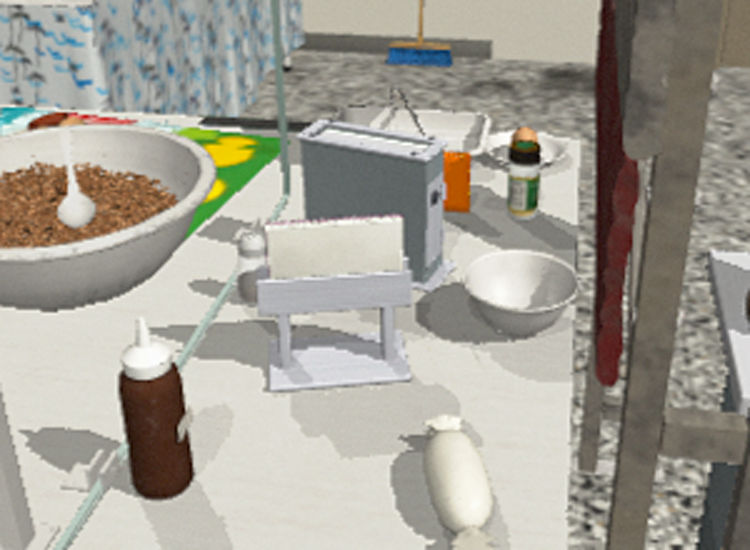

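The top view shows the pad at crop (290,152)-(342,303), the slot around (555,215) and the orange decoy at (710,260). A glass pane stands behind at row 88. The side view confirms this layout.

```bash
python3 - <<'E'
from h import *
f=lambda x,y,z:px2z('top',(150+x/2.5,90+y/2.5),z)
p=lambda n,v:print(n,np.round(v,3))
a,b=f(290,154,.178),f(341,302,.178);p('padA',a);p('padB',b);p('mid',(a+b)/2);print(np.linalg.norm(a-b),np.degrees(np.arctan2(*(a-b)[1::-1])))
c=[f(*q,.175) for q in((545,116),(607,127),(566,306),(498,290))]
p('rim',c);print([np.linalg.norm(c[i]-c[(i+1)%4]) for i in range(4)]);p('mid',sum(c)/4)
print(np.degrees(np.arctan2(*(c[0]-c[3])[1::-1])),np.degrees(np.arctan2(*(c[1]-c[2])[1::-1])))
for n,x,y,z in(('bowl',438,420,.06),('bottle',98,110,.16),('spice',725,403,.105),('shaker',432,103,.09),('glassL0',40,94,0),('glassR0',695,82,0),('glassL.3',40,94,.3),('R.3',695,82,.3)):p(n,f(x,y,z))
for z in(0,.2,.4):p('sideglass',px2z('side',(160+285/2.5,110+190/2.5),z));p('s2',px2z('side',(160+60/2.5,110+540/2.5),z))
print(np.round(observe()['ee_rot'],3),observe()['position'],observe()['clock'])
import cv2
m=camera_model('wrist');print(m['camera_matrix']);print(np.round(m['T'],3))
E
```

```text
padA [0.635 0.19  0.178]
padB [0.497 0.144 0.178]
mid [0.566 0.167 0.178]
0.14567006030949994 18.500532686890853
rim [[ 0.668 -0.047  0.175]
 [ 0.656 -0.104  0.175]
 [ 0.491 -0.062  0.175]
 [ 0.506  0.     0.175]]
[np.float64(0.05811081080725936), np.float64(0.17072815254860282), np.float64(0.06359631695366104), np.float64(0.1679274737774703)]
mid [ 0.58  -0.053  0.175]
-16.202883585937307 -14.303964809700883
bowl [0.387 0.056 0.06 ]
bottle [0.684 0.374 0.16 ]
spice [ 0.4   -0.219  0.105]
shaker [0.702 0.057 0.09 ]
glassL0 [0.742 0.482 0.   ]
glassR0 [ 0.742 -0.225  0.   ]
glassL.3 [0.665 0.385 0.3  ]
R.3 [ 0.665 -0.159  0.3  ]
sideglass [ 0.751 -0.235  0.   ]
s2 [0.749 0.467 0.   ]
sideglass [0.623 0.167 0.2  ]
s2 [0.621 0.644 0.2  ]
sideglass [0.494 0.569 0.4  ]
s2 [0.493 0.821 0.4  ]
[ 3.119  0.372 -0.   ] [ 0.14718609 -0.60746572  0.22677542] 0.9
[[309.70691629   0.         324.08316945]
 [  0.         309.70691629 201.79234283]
 [  0.           0.           1.        ]]
[[ 0.236  0.935  0.267  0.219]
 [-0.972  0.227  0.065 -0.589]
 [ 0.    -0.274  0.962  0.385]
 [ 0.     0.     0.     1.   ]]
```

apply_moves(
  motion=[
    {"z": 6,"x": 2,"y": 3},
    {"x": 6,"y": 8,"z": 11},
    {"x": 10,"y": 13.5,"z": 11},
    {"x": 14,"y": 19,"z": 11},
    {"x": 18,"y": 24.5,"z": 11},
    {"x": 22,"y": 30,"z": 11},
    {"x": 26,"y": 35.5,"z": 11},
    {"x": 30,"y": 41,"z": 11},
    {"x": 34,"y": 48,"z": 11},
    {"x": 38,"y": 55,"z": 11},
  ],
)

```text
schema error: expected keys x, y, z, yaw, hand
```

apply_moves(
  motion=[
    {"x": 1,"y": 2},
    {"x": 1,"y": 2},
    {"x": 1,"y": 2},
  ],
)

```text
schema error: expected keys x, y, z, yaw, hand
```

```bash
python3 - <<'E'
from h import *
o=observe();print(o['clock'],o['position'],np.abs(o['dq']).max())
m=camera_model('wrist');np.savez('m1.npz',**m);snap('wrist','w1.png')
for n in('pad_center','stand','slot','flap'):print(n,[(round(r['p'],2),np.round(r['rect']).astype(int).tolist()) for r in recognise(n,'wrist')[:3]])
E
```

```text
0.9 [ 0.14718609 -0.60746572  0.22677542] 0.001822810082182563
pad_center []
stand []
slot []
flap []
```

View pics/w1.png

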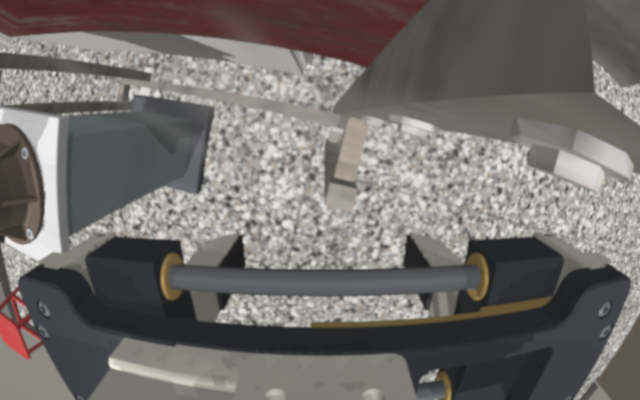

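The moves need all five keys. This wrist view shows a maroon object and a grey post ahead of the gripper, so I'll check the full views for obstacles first.

View pics/top.png

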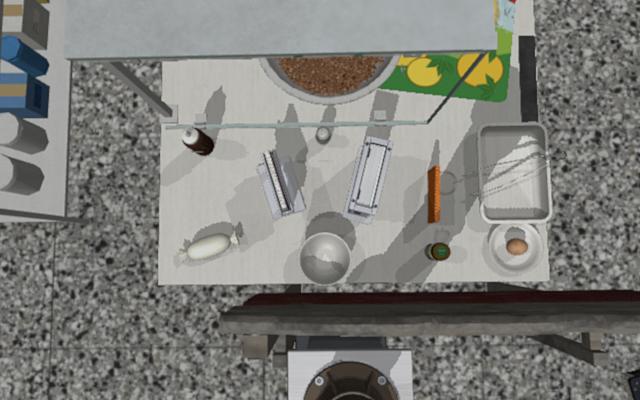

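View pics/side.png

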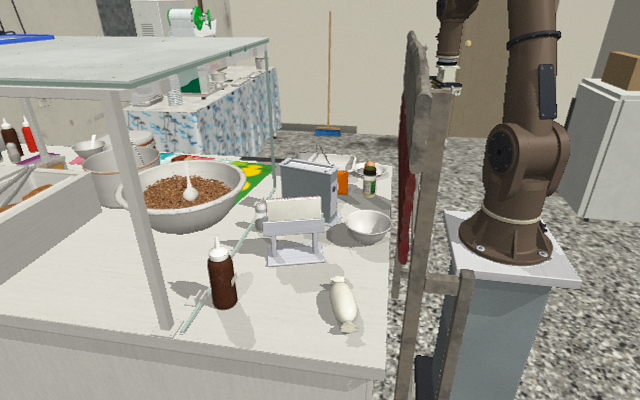

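The full views show a tall board standing between the robot and the worktop, and a glass shelf over the back. I'll measure both before moving.

```bash
python3 - <<'E'
from h import *
def ray(c,u,v):
    a=px2z(c,(u,v),0);b=px2z(c,(u,v),.3);d=(b-a);return b,d/np.linalg.norm(d)
def tri(p,q):
    a,d=ray('top',*p);b,e=ray('side',*q)
    s=np.linalg.lstsq(np.c_[d,-e],b-a,rcond=None)[0];print(p,q,np.round(a+s[0]*d,3),np.round(b+s[1]*e,3))
tri((220,318),(410,32));tri((222,330),(430,70));tri((248,296),(410,32));tri((245,330),(447,95))
tri((495,50),(270,40));tri((65,58),(115,90))
for z in(0,.2,.4,.5,.6,.7,.8):print(z,px2z('top',(300,293),z)[0].round(3),px2z('top',(300,307),z)[0].round(3),px2z('top',(300,335),z)[0].round(3),'shelf',px2z('top',(300,57),z)[0].round(3), 'left end y',px2z('top',(220,318),z)[1].round(3))
a=cv2.imread('pics/side.png')[0:300,380:560];a=cv2.resize(a,None,fx=2,fy=2)
b=cv2.imread('pics/top.png')[270:400,200:640];b=cv2.resize(b,None,fx=1,fy=1)
c=np.zeros((600,800,3),np.uint8);c[:600,:360]=a;c[:130,360:800]=b;cv2.imwrite('pics/wall.png',c)
E
```

```text
(220, 318) (410, 32) [0.311 0.214 0.565] [0.322 0.214 0.564]
(222, 330) (430, 70) [0.283 0.225 0.497] [0.279 0.225 0.498]
(248, 296) (410, 32) [0.342 0.174 0.559] [0.321 0.174 0.561]
(245, 330) (447, 95) [0.273 0.197 0.441] [0.238 0.2   0.447]
(495, 50) (270, 40) [ 0.733 -0.227  0.508] [ 0.729 -0.228  0.507]
(65, 58) (115, 90) [0.739 0.496 0.498] [0.749 0.502 0.505]
0 0.296 0.26 0.189 shelf 0.932 left end y 0.332
0.2 0.314 0.283 0.223 shelf 0.851 left end y 0.29
0.4 0.331 0.306 0.257 shelf 0.771 left end y 0.249
0.5 0.34 0.318 0.274 shelf 0.731 left end y 0.228
0.6 0.349 0.33 0.291 shelf 0.691 left end y 0.207
0.7 0.358 0.341 0.308 shelf 0.65 left end y 0.186
0.8 0.366 0.353 0.325 shelf 0.61 left end y 0.165
```

View pics/wall.png

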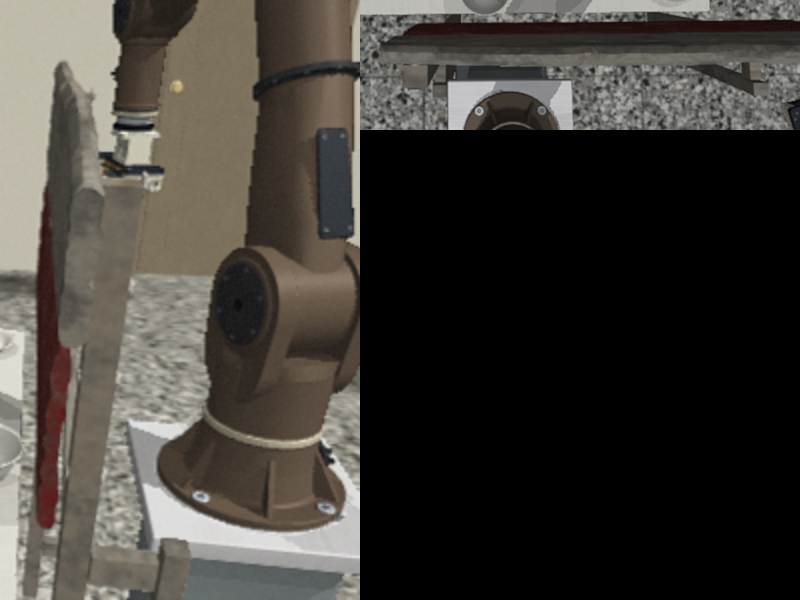

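```bash
cat >> h.py <<'E'
def ray(c,u,v):
    a=px2z(c,(u,v),0);b=px2z(c,(u,v),.3);d=(b-a);return b,d/np.linalg.norm(d)
def tri(p,q):
    a,d=ray('top',*p);b,e=ray('side',*q)
    s=np.linalg.lstsq(np.c_[d,-e],b-a,rcond=None)[0];print(p,q,np.round(a+s[0]*d,3),np.round(b+s[1]*e,3))
E
python3 - <<'E'
from h import *
for p in((222,308),(220,318),(222,328),(232,333)):
  for q in((407,95),(416,92),(428,95),(429,110)): tri(p,q)
# far end: side ray (410,32) at assumed x
b,e=ray('side',410,32)
for y in(.2,0,-.3,-.6,-.9,-1.2): print(np.round(b+e*(y-b[1])/e[1],3))
b,e=ray('side',424,60)
for y in(.2,0,-.3,-.6,-.9,-1.2): print(np.round(b+e*(y-b[1])/e[1],3))
E
```

```text
(222, 308) (407, 95) [0.312 0.234 0.452] [0.318 0.234 0.452]
(222, 308) (416, 92) [0.313 0.233 0.457] [0.301 0.234 0.458]
(222, 308) (428, 95) [0.312 0.235 0.449] [0.279 0.237 0.454]
(222, 308) (429, 110) [0.309 0.241 0.422] [0.274 0.243 0.426]
(220, 318) (407, 95) [0.296 0.237 0.455] [0.318 0.237 0.452]
(220, 318) (416, 92) [0.296 0.236 0.459] [0.302 0.236 0.458]
(220, 318) (428, 95) [0.295 0.238 0.451] [0.279 0.239 0.454]
(220, 318) (429, 110) [0.292 0.244 0.424] [0.274 0.245 0.426]
(222, 328) (407, 95) [0.28  0.233 0.457] [0.318 0.233 0.451]
(222, 328) (416, 92) [0.28  0.232 0.461] [0.301 0.232 0.457]
(222, 328) (428, 95) [0.279 0.234 0.453] [0.278 0.234 0.453]
(222, 328) (429, 110) [0.275 0.24  0.425] [0.274 0.24  0.425]
(232, 333) (407, 95) [0.271 0.217 0.456] [0.317 0.216 0.448]
(232, 333) (416, 92) [0.272 0.216 0.459] [0.3   0.215 0.454]
(232, 333) (428, 95) [0.27  0.218 0.45 ] [0.277 0.217 0.449]
(232, 333) (429, 110) [0.265 0.223 0.422] [0.272 0.222 0.421]
[0.322 0.2   0.563]
[0.315 0.    0.548]
[ 0.305 -0.3    0.526]
[ 0.294 -0.6    0.503]
[ 0.284 -0.9    0.481]
[ 0.274 -1.2    0.459]
[0.291 0.2   0.513]
[0.276 0.    0.485]
[ 0.254 -0.3    0.445]
[ 0.232 -0.6    0.404]
[ 0.21  -0.9    0.364]
[ 0.188 -1.2    0.323]
```

apply_moves(
  motion=[
    {"x": 0,"y": 0,"z": 6,"yaw": 0,"hand": 1},
    {"x": 0,"y": 0,"z": 12,"yaw": 0,"hand": 1},
    {"x": 0,"y": 0,"z": 18,"yaw": 0,"hand": 1},
    {"x": 0,"y": 0,"z": 24,"yaw": 0,"hand": 1},
    {"x": 0,"y": 0,"z": 30,"yaw": 0,"hand": 1},
    {"x": 0,"y": 0,"z": 34,"yaw": 0,"hand": 1},
    {"x": 0,"y": 0,"z": 34,"yaw": 0,"hand": 1},
  ],
)

```text
clock: 2.02
position: [0.1473, -0.608, 0.57]
ee_rot: [3.114, 0.372, 0.002]
force: [0.9, 0.1, -0.8]
width: 0.995
gripper_force: 0.0
```

apply_moves(
  motion=[
    {"x": 4,"y": 4.7,"z": 0,"yaw": 0,"hand": 1},
    {"x": 8,"y": 9.4,"z": 0,"yaw": 0,"hand": 1},
    {"x": 12,"y": 14.1,"z": 0,"yaw": 0,"hand": 1},
    {"x": 16,"y": 19,"z": 0,"yaw": 0,"hand": 1},
    {"x": 20,"y": 24,"z": 0,"yaw": 0,"hand": 1},
    {"x": 24,"y": 29,"z": 0,"yaw": 0,"hand": 1},
    {"x": 28,"y": 34,"z": 0,"yaw": 0,"hand": 1},
    {"x": 32,"y": 39,"z": 0,"yaw": 0,"hand": 1},
    {"x": 36,"y": 44,"z": 0,"yaw": 0,"hand": 1},
    {"x": 40,"y": 49,"z": 0,"yaw": 0,"hand": 1},
  ],
)

```text
clock: 3.28
position: [0.5417, -0.1236, 0.5659]
ee_rot: [3.119, 0.372, -0.002]
force: [1.2, -0.3, 0.7]
width: 0.997
gripper_force: 0.0
```

apply_moves(
  motion=[
    {"x": 0,"y": 4,"z": -3,"yaw": 0,"hand": 1},
    {"x": 0,"y": 8,"z": -8,"yaw": 0,"hand": 1},
    {"x": 0,"y": 12,"z": -14,"yaw": 0,"hand": 1},
    {"x": 0,"y": 12,"z": -20,"yaw": 0,"hand": 1},
    {"x": 0,"y": 12,"z": -23,"yaw": 0,"hand": 1},
    {"x": 0,"y": 12,"z": -23,"yaw": 0,"hand": 1},
    {"x": 0,"y": 12,"z": -23,"yaw": 0,"hand": 1},
  ],
)

```text
clock: 4.15
position: [0.5416, -0.0052, 0.3381]
ee_rot: [3.119, 0.372, 0.003]
force: [0.7, 0.2, 1.3]
width: 0.998
gripper_force: 0.0
```

```bash
python3 - <<'E'
from h import *
o=observe();print(o['clock'],o['position'],o['joints'],np.abs(o['dq']).max())
m=camera_model('wrist');np.savez('m1.npz',**m);snap('wrist','w2.png')
for n in('pad_center','stand','slot','flap'):print(n,[(round(r['p'],2),np.round(r['rect']).astype(int).tolist()) for r in recognise(n,'wrist')[:3]])
E
```

```text
4.15 [ 0.5415612  -0.00524509  0.33814899] [ 0.19342435  0.25228915 -0.36101657  1.57598529  0.09115766  1.32827866
 -1.51222605] 0.021238722271232264
pad_center [(0.68, [428, 152, 483, 248]), (0.62, [166, 66, 211, 187])]
stand [(0.75, [179, 62, 257, 178])]
slot [(0.89, [307, 78, 439, 241])]
flap [(0.94, [326, 97, 417, 226]), (0.35, [229, 214, 304, 270])]
```

View pics/w2.png

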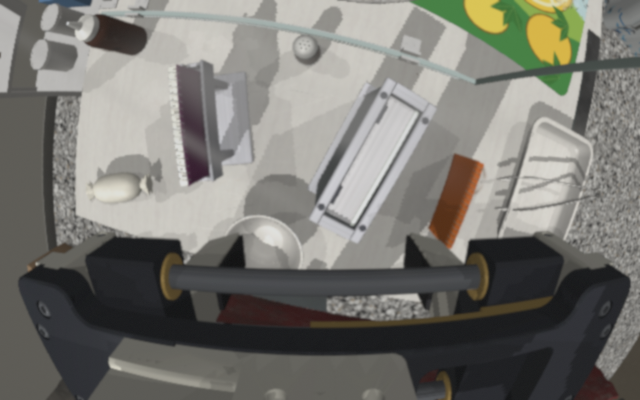

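The wrist view shows the drop box at (370,160), the pad with its binding from (175,66) to (188,186), and the orange decoy at (457,200). Next I'll crop the slot to find the hinge side.

```bash
python3 - <<'E'
from h import *
a=cv2.imread('pics/w2.png');c=np.zeros((600,800,3),np.uint8)
s=cv2.resize(a[70:250,300:445],None,fx=3.3,fy=3.3,interpolation=cv2.INTER_CUBIC);c[:s.shape[0],:s.shape[1]]=s[:600]
s=cv2.resize(a[55:200,160:260],None,fx=3,fy=3,interpolation=cv2.INTER_CUBIC);c[:s.shape[0],490:490+s.shape[1]]=s
cv2.imwrite('pics/slot.png',c)
E
```

```text
(no output)
```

View pics/slot.png

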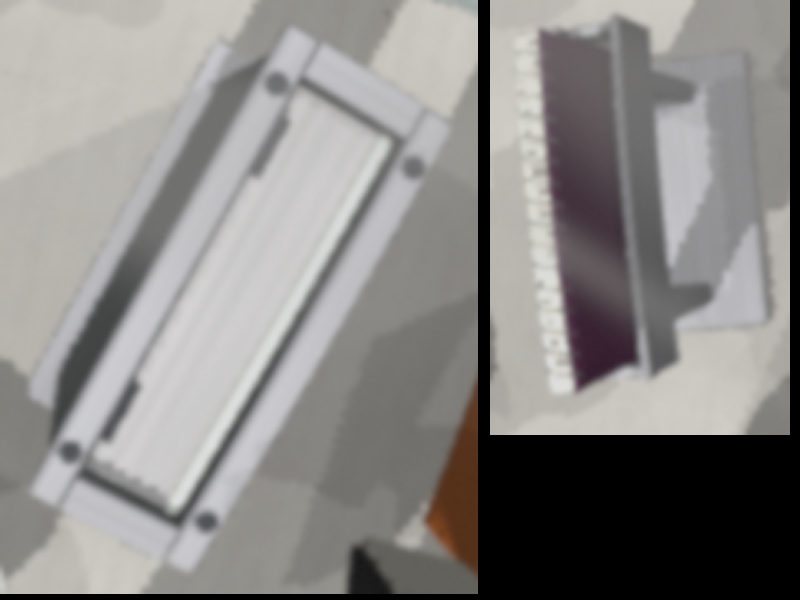

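The slot crop shows dark hinges on the left (world +y) and the bright free lip on the right, so slot -y is world -y. The pad's binding edge is clear on its left.

```bash
python3 - <<'E'
from h import *
m=dict(np.load('m1.npz'))
f=lambda x,y,z:px2z('wrist',(300+x/3.3,70+y/3.3),z,m)
g=lambda x,y,z:px2z('wrist',(160+(x-490)/3,55+y/3),z,m)
def rep(n,c):
    c=np.array(c);print(n,c.mean(0).round(4),[round(float(np.linalg.norm(c[i]-c[(i+1)%4])),4) for i in range(4)],
     [round(float(np.degrees(np.arctan2(*(a-b)[1::-1]))),1) for a,b in((c[0],c[3]),(c[1],c[2]))])
rep('rim',[f(*q,.175) for q in((297,27),(448,118),(190,572),(33,492))])
rep('slot',[f(*q,.175) for q in((300,85),(402,140),(183,525),(85,465))])
a,b=g(530,32,.176),g(563,390,.176);print(a,b,(a+b)/2,np.linalg.norm(a-b),np.degrees(np.arctan2(*(a-b)[1::-1])))
E
```

```text
rim [ 0.5783 -0.0499  0.175 ] [0.0575, 0.1756, 0.061, 0.1741] [-15.1, -14.0]
slot [ 0.5783 -0.0498  0.175 ] [0.0377, 0.147, 0.0394, 0.1417] [-14.8, -14.2]
[0.6372035  0.18930203 0.176     ] [0.50664588 0.15047918 0.176     ] [0.57192469 0.16989061 0.176     ] 0.136207584373552 16.560467555501784
```

apply_moves(
  motion=[
    {"x": 1,"y": 6,"z": 0,"yaw": 4,"hand": 1},
    {"x": 2,"y": 12,"z": 0,"yaw": 4,"hand": 1},
    {"x": 2.8,"y": 17.4,"z": -3,"yaw": 4,"hand": 1},
    {"x": 2.8,"y": 17.4,"z": -8,"yaw": 4,"hand": 1},
    {"x": 2.8,"y": 17.4,"z": -8,"yaw": 4,"hand": 1},
    {"x": 2.8,"y": 17.4,"z": -8,"yaw": 4,"hand": 1},
  ],
)

```text
clock: 5.15
position: [0.57, 0.1682, 0.2587]
ee_rot: [3.105, 0.479, 0.003]
force: [-0.3, -0.2, 0.6]
width: 1.0
gripper_force: 0.0
```

```bash
python3 - <<'E'
from h import *
o=observe();print(o['clock'],o['position'],o['ee_rot'])
m=camera_model('wrist');np.savez('m2.npz',**m);im=snap('wrist','w3.png')
s=silhouettes('pad_center','wrist');print([(r['p'],r['rect']) for r in s])
c=np.zeros((600,800,3),np.uint8);a=cv2.resize(im[60:320,190:450],None,fx=2.3,fy=2.3,interpolation=cv2.INTER_CUBIC);c[:a.shape[0],:a.shape[1]]=a
cv2.imwrite('pics/w3c.png',c[:,:600])
# project TCP axis points
E
```

```text
5.15 [0.57001443 0.16823544 0.25874549] [3.10485511 0.47887478 0.0031604 ]
[(0.83, [314.6, 120.6, 331.6, 267.9]), (0.51, [565.8, 233.5, 579.8, 247.6])]
```

View pics/w3c.png

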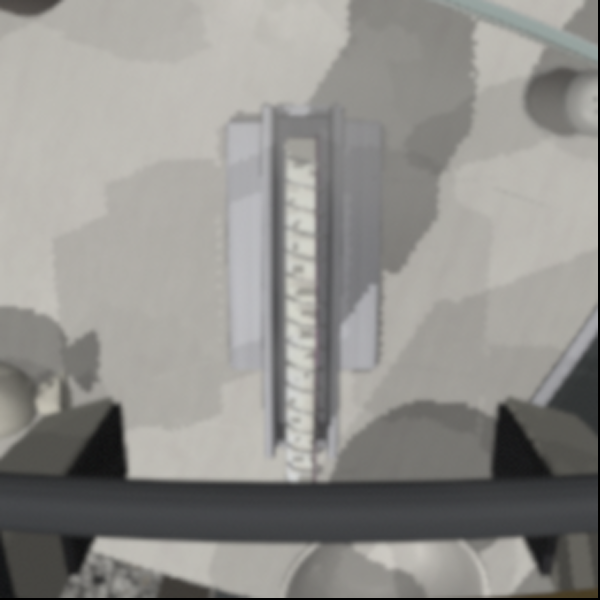

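The pad's binding runs from about (300,150) to (303,480) in the crop, centred between the fingers and aligned with the view.

```bash
python3 - <<'E'
from h import *
m=dict(np.load('m2.npz'))
g=lambda x,y,z:px2z('wrist',(190+x/2.3,60+y/2.3),z,m)
a,b=g(300,155,.176),g(303,480,.176);print(a,b,(a+b)/2,np.linalg.norm(a-b),np.degrees(np.arctan2(*(a-b)[1::-1])))
p=np.array([.57,.168]);u=(a-b)[:2];u/=np.linalg.norm(u);print('perp offset of TCP from line',u[0]*(p-b[:2])[1]-u[1]*(p-b[:2])[0],'along from far end',u@(a[:2]-p))
E
```

```text
[0.63119052 0.1910235  0.176     ] [0.51624654 0.15388835 0.176     ] [0.57371853 0.17245592 0.176     ] 0.12079378898029895 17.904178270239484
perp offset of TCP from line -0.0030969578807246347 along from far end 0.06530521170636876
```

apply_moves(
  motion=[
    {"x": -0.4,"y": 0.2,"z": -4,"yaw": 0,"hand": 1},
    {"x": -0.4,"y": 0.2,"z": -8,"yaw": 0,"hand": 1},
    {"x": -0.4,"y": 0.2,"z": -11.7,"yaw": 0,"hand": 1},
    {"x": -0.4,"y": 0.2,"z": -11.7,"yaw": 0,"hand": 1},
    {"x": -0.4,"y": 0.2,"z": -11.7,"yaw": 0,"hand": -1},
    {"x": -0.4,"y": 0.2,"z": -11.7,"yaw": 0,"hand": -1},
    {"x": -0.4,"y": 0.2,"z": -11.7,"yaw": 0,"hand": -1},
    {"x": -0.4,"y": 0.2,"z": -11.7,"yaw": 0,"hand": -1},
    {"x": -0.4,"y": 0.2,"z": -11.7,"yaw": 0,"hand": -1},
  ],
  newtons=30,
)

```text
clock: 6.38
position: [0.565, 0.1708, 0.1399]
ee_rot: [3.104, 0.481, 0.0]
force: [1.0, 0.1, -0.3]
width: 0.508
gripper_force: 0.0
```

Still closing.

apply_moves(
  motion=[
    {"x": 0,"y": 0,"z": 0,"yaw": 0,"hand": -1},
    {"x": 0,"y": 0,"z": 0,"yaw": 0,"hand": -1},
    {"x": 0,"y": 0,"z": 0,"yaw": 0,"hand": -1},
    {"x": 0,"y": 0,"z": 0,"yaw": 0,"hand": -1},
    {"x": 0,"y": 0,"z": 0,"yaw": 0,"hand": -1},
    {"x": 0,"y": 0,"z": 0,"yaw": 0,"hand": -1},
  ],
  newtons=30,
)

```text
clock: 7.12
position: [0.5649, 0.1708, 0.1396]
ee_rot: [3.104, 0.481, -0.0]
force: [0.2, 0.1, -1.7]
width: 0.115
gripper_force: 30.0
```

apply_moves(
  motion=[
    {"x": 0,"y": 0,"z": 3,"yaw": 0,"hand": -1},
    {"x": 0,"y": 0,"z": 8,"yaw": 0,"hand": -1},
    {"x": 0,"y": 0,"z": 13,"yaw": 0,"hand": -1},
    {"x": 0.2,"y": -5,"z": 13,"yaw": -8,"hand": -1},
    {"x": 0.4,"y": -10,"z": 13,"yaw": -16,"hand": -1},
    {"x": 0.7,"y": -15,"z": 13,"yaw": -24,"hand": -1},
    {"x": 0.9,"y": -20,"z": 13,"yaw": -32.4,"hand": -1},
    {"x": 1,"y": -23.1,"z": 13,"yaw": -32.4,"hand": -1},
    {"x": 1,"y": -23.1,"z": 12,"yaw": -32.4,"hand": -1},
    {"x": 1,"y": -23.1,"z": 12,"yaw": -32.4,"hand": -1},
  ],
)

```text
clock: 8.38
position: [0.5743, -0.0593, 0.2588]
ee_rot: [-3.115, 0.403, 0.003]
force: [-0.1, 0.6, -1.5]
width: 0.113
gripper_force: 30.0
```

```bash
python3 - <<'E'
from h import *
o=observe();print(o['clock'],o['position'],o['ee_rot'],o['width'],o['gripper_force'],o['force'])
m=camera_model('wrist');np.savez('m3.npz',**m);im=snap('wrist','w4.png')
a=cv2.resize(im[60:320,190:450],None,fx=2.3,fy=2.3,interpolation=cv2.INTER_CUBIC)
cv2.imwrite('pics/w4c.png',a)
E
```

```text
8.375 [ 0.57432226 -0.05934938  0.25880183] [-3.11517792  0.4028353   0.00312179] 0.11306244800594595 29.989094138145447 [-0.0963158   0.58902555 -1.45723246]
```

View pics/w4c.png

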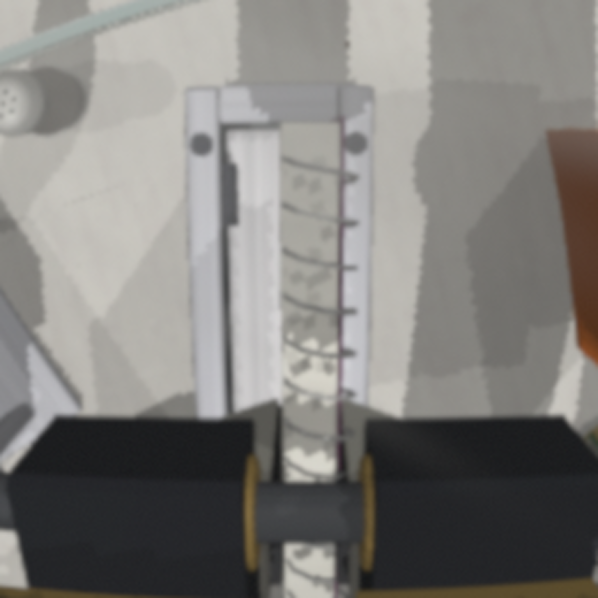

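The pad sits over the slot, square to it, with its far end at crop row 120. The rim's far corners are at (187,88) and (374,88), and the slot's inner left edge runs from (222,124) to (230,410).

```bash
python3 - <<'E'
from h import *
m=dict(np.load('m3.npz'))
g=lambda x,y,z:px2z('wrist',(190+x/2.3,60+y/2.3),z,m)[:2]
o=np.array([.5743,-.0593]);h=np.radians(-14.75);X=np.array([np.cos(h),np.sin(h)]);Y=np.array([-X[1],X[0]])
for n,x,y,z in(('rimL',187,88,.175),('rimR',374,88,.175),('rimL2',197,415,.175),('rimR2',367,400,.175),('slL',222,124,.175),('slL2',230,410,.175),('padL',281,121,.292),('padR',340,119,.292),('padL2',284,400,.292),('padR2',338,440,.292)):
    p=g(x,y,z)-o;print(n,round(p@X*1000,1),round(p@Y*1000,1))
E
```

```text
rimL 88.1 41.5
rimR 87.6 -21.4
rimL2 -29.9 41.9
rimR2 -23.7 -21.0
slL 75.4 29.7
slL2 -27.7 29.5
padL 75.2 5.3
padR 75.5 -4.9
padL2 23.6 5.2
padR2 15.2 -5.2
```

apply_moves(
  motion=[
    {"x": -0.5,"y": 0.1,"z": 0,"yaw": 0,"hand": -1},
    {"x": -0.5,"y": 0.1,"z": -2,"yaw": 0,"hand": -1},
    {"x": -0.5,"y": 0.1,"z": -3.5,"yaw": 0,"hand": -1},
    {"x": -0.5,"y": 0.1,"z": -4.5,"yaw": 0,"hand": -1},
    {"x": -0.5,"y": 0.1,"z": -5.5,"yaw": 0,"hand": -1},
    {"x": -0.5,"y": 0.1,"z": -5.5,"yaw": 0,"hand": -1},
  ],
)

```text
clock: 9.18
position: [0.5697, -0.0598, 0.2042]
ee_rot: [3.115, -0.404, -0.001]
force: [-1.4, -2.1, 1.5]
width: 0.11
gripper_force: 30.0
```

apply_moves(
  motion=[
    {"x": 0,"y": 0,"z": -1,"yaw": 0,"hand": -1},
    {"x": 0,"y": 0,"z": -2,"yaw": 0,"hand": -1},
    {"x": 0,"y": 0,"z": -2.5,"yaw": 0,"hand": -1},
    {"x": -0.1,"y": -0.2,"z": -2.5,"yaw": 0,"hand": -1},
    {"x": -0.1,"y": -0.35,"z": -2.5,"yaw": 0,"hand": -1},
    {"x": -0.1,"y": -0.35,"z": -2.5,"yaw": 0,"hand": -1},
  ],
)

```text
clock: 9.93
position: [0.5686, -0.0623, 0.1795]
ee_rot: [-3.115, 0.403, 0.002]
force: [-1.0, -0.4, -2.9]
width: 0.116
gripper_force: 30.0
```

apply_moves(
  motion=[
    {"x": 0,"y": 0,"z": 0,"yaw": 0,"hand": -0.3},
    {"x": 0,"y": 0,"z": 0,"yaw": 0,"hand": -0.3},
    {"x": 0,"y": 0,"z": 0,"yaw": 0,"hand": -0.3},
    {"x": 0,"y": 0,"z": 0,"yaw": 0,"hand": -0.3},
    {"x": 0,"y": 0,"z": 0,"yaw": 0,"hand": -0.3},
  ],
)

```text
clock: 10.55
position: [0.569, -0.0627, 0.1798]
ee_rot: [3.115, -0.404, 0.0]
force: [0.8, -0.7, 0.2]
width: 0.348
gripper_force: 0.0
```

```bash
python3 - <<'E'
from h import *
o=observe();print(o['clock'],o['position'],o['joints'],o['width'],o['force'])
snap('side','s5.png');print([(r['p'],r['rect']) for r in recognise('pad_center','side')])
E
```

```text
10.55 [ 0.56904192 -0.06273419  0.17977643] [ 0.19869549  0.40978746 -0.24877301  1.74801972  0.11702655  0.998122
 -1.92269488] 0.34839151698265236 [ 0.78889064 -0.68852097  0.15556701]
[(0.6, [336.0, 169.8, 348.0, 192.2])]
```

apply_moves(
  motion=[
    {"x": 0,"y": 0,"z": 3,"yaw": 0,"hand": -0.3},
    {"x": 0,"y": 0,"z": 7,"yaw": 0,"hand": -0.3},
    {"x": 0.6,"y": 0.5,"z": 9,"yaw": 10,"hand": -1},
    {"x": 0.6,"y": 0.5,"z": 9,"yaw": 20,"hand": -1},
    {"x": 0.6,"y": 0.5,"z": 9,"yaw": 30,"hand": -1},
    {"x": 0.6,"y": 0.5,"z": 9,"yaw": 40,"hand": -1},
    {"x": 0.6,"y": 0.5,"z": 9,"yaw": 50,"hand": -1},
    {"x": 0.6,"y": 0.5,"z": 9,"yaw": 60,"hand": -1},
    {"x": 0.6,"y": 0.5,"z": 9,"yaw": 70,"hand": -1},
    {"x": 0.6,"y": 0.5,"z": 9,"yaw": 80,"hand": -1},
  ],
)

```text
clock: 11.9
position: [0.575, -0.0577, 0.2697]
ee_rot: [2.642, 1.7, -0.0]
force: [-0.6, -0.4, 0.4]
width: 0.003
gripper_force: 0.0
```

apply_moves(
  motion=[
    {"x": 0,"y": 0,"z": 0,"yaw": 10,"hand": -1},
    {"x": 0,"y": 0,"z": 0,"yaw": 10,"hand": -1},
    {"x": 0,"y": 0,"z": 0,"yaw": 10,"hand": -1},
  ],
)

```text
clock: 12.28
position: [0.575, -0.0578, 0.2697]
ee_rot: [-2.493, -1.912, 0.0]
force: [0.3, -0.5, -0.1]
width: 0.004
gripper_force: 0.0
```

```bash
python3 - <<'E'
from h import *
o=observe();print(o['clock'],o['position'],o['ee_rot'],o['joints'][6],o['width'],o['force'])
for c in('side','top','wrist'):
    m=camera_model(c);im=snap(c,c+'6.png');s=silhouettes('pad_center',c)
    for r in s:
        ys,xs=np.nonzero(r['mask']);col=im[r['mask']].mean(0).round()
        q=cv2.boxPoints(cv2.minAreaRect(np.c_[xs,ys].astype(np.float32)));print(c,round(r['p'],2),np.round(r['rect']),col)
        if c!='side':print(np.round([px2z(c,p,.215,m)[:2] for p in q],3).tolist())
    print([(round(r['p'],2),np.round(r['rect'])) for r in recognise('flap',c)+recognise('slot',c)])
E
```

```text
12.275 [ 0.57496084 -0.05777618  0.26969524] [-2.49253928e+00 -1.91223088e+00  8.09334349e-05] -0.45417450278965266 0.0040589436253420106 [ 0.29587186 -0.46818572 -0.12887853]
side 0.68 [336. 171. 346. 191.] [ 16.  88. 174.]
side 0.59 [289. 146. 330. 173.] [159. 169. 171.]
[(0.56, array([276., 158., 346., 229.]))]
top 0.51 [183. 124. 214. 154.] [ 93.  98. 105.]
[[0.662, 0.39], [0.701, 0.36], [0.647, 0.294], [0.608, 0.324]]
[(0.75, array([340., 135., 379., 223.]))]
wrist 0.84 [236. 196. 418. 234.] [149. 153. 155.]
[[0.517, -0.024], [0.646, -0.058], [0.641, -0.087], [0.507, -0.051]]
[(0.81, array([243., 167., 410., 199.])), (0.98, array([224., 138., 429., 229.]))]
```

apply_moves(
  motion=[
    {"x": 0,"y": 0,"z": -3,"yaw": 0,"hand": -1},
    {"x": 0,"y": 0,"z": -5,"yaw": 0,"hand": -1},
    {"x": 0,"y": 0,"z": -5.5,"yaw": 0,"hand": -1},
    {"x": 0,"y": 0,"z": -6,"yaw": 0,"hand": -1},
    {"x": 0,"y": 0,"z": -6.5,"yaw": 0,"hand": -1},
    {"x": 0,"y": 0,"z": -6.5,"yaw": 0,"hand": -1},
  ],
)

```text
clock: 13.62
position: [0.5751, -0.0577, 0.2049]
ee_rot: [2.489, 1.917, 0.0]
force: [-0.7, -0.2, 0.3]
width: 0.007
gripper_force: 0.0
```

apply_moves(
  motion=[
    {"x": 0,"y": 0,"z": -0.5,"yaw": 0,"hand": -1},
    {"x": 0,"y": 0,"z": -1,"yaw": 0,"hand": -1},
    {"x": 0,"y": 0,"z": -1.5,"yaw": 0,"hand": -1},
  ],
)

```text
clock: 14.0
position: [0.5749, -0.0578, 0.1894]
ee_rot: [2.489, 1.917, -0.0]
force: [-0.4, -1.4, 1.5]
width: 0.007
gripper_force: 0.7
```

```bash
python3 - <<'E'
from h import *
o=observe();print(o['clock'],o['position'],o['force'])
for c in('side','wrist'):
    m=camera_model(c);im=snap(c,c+'7.png');s=silhouettes('pad_center',c)
    for r in s:
        ys,xs=np.nonzero(r['mask']);print(c,round(r['p'],2),np.round(r['rect']),im[r['mask']].mean(0).round())
        q=cv2.boxPoints(cv2.minAreaRect(np.c_[xs,ys].astype(np.float32)));print(np.round(q).tolist(),np.round([px2z(c,p,.19,m)[:2] for p in q],3).tolist())
E
```

```text
14.0 [ 0.5749499  -0.05782586  0.18936483] [-0.39926838 -1.41563653  1.52811579]
side 0.88 [289. 154. 329. 172.] [161. 170. 172.]
[[289.0, 165.0], [290.0, 154.0], [332.0, 161.0], [330.0, 172.0]] [[0.627, 0.003], [0.643, -0.087], [0.506, -0.05], [0.499, 0.034]]
side 0.6 [337. 168. 350. 192.] [ 16.  86. 169.]
[[337.0, 170.0], [347.0, 170.0], [347.0, 194.0], [337.0, 194.0]] [[0.482, 0.018], [0.455, 0.013], [0.438, 0.163], [0.462, 0.167]]
wrist 0.71 [212. 228. 444. 267.] [107. 112. 113.]
[[212.0, 256.0], [213.0, 218.0], [444.0, 227.0], [443.0, 265.0]] [[0.509, -0.044], [0.519, -0.022], [0.645, -0.061], [0.641, -0.086]]
wrist 0.4 [318. 313. 330. 324.] [32. 57. 94.]
[[319.0, 314.0], [328.0, 314.0], [328.0, 321.0], [319.0, 321.0]] [[0.561, -0.098], [0.566, -0.1], [0.565, -0.105], [0.559, -0.104]]
```

apply_moves(
  motion=[
    {"x": 0,"y": 0,"z": -0.8,"yaw": 0,"hand": -1},
    {"x": 0,"y": 0,"z": -1.4,"yaw": 0,"hand": -1},
    {"x": 0,"y": 0,"z": -2,"yaw": 0,"hand": -1},
    {"x": 0,"y": 0,"z": -2,"yaw": 0,"hand": -1},
  ],
)

```text
clock: 14.7
position: [0.5744, -0.0577, 0.1689]
ee_rot: [-2.488, -1.917, 0.002]
force: [-0.3, 0.4, 0.2]
width: 0.004
gripper_force: 0.0
```

apply_moves(
  motion=[
    {"x": 0,"y": 0,"z": -0.7,"yaw": 0,"hand": -1},
    {"x": 0,"y": 0,"z": -1.4,"yaw": 0,"hand": -1},
    {"x": 0,"y": 0,"z": -2,"yaw": 0,"hand": -1},
    {"x": 0,"y": 0,"z": -2.5,"yaw": 0,"hand": -1},
    {"x": 0,"y": 0,"z": -2.5,"yaw": 0,"hand": -1},
  ],
)

```text
clock: 15.32
position: [0.5748, -0.0581, 0.1442]
ee_rot: [-2.489, -1.917, 0.001]
force: [1.1, -2.0, 0.6]
width: 0.008
gripper_force: 3.0
```

apply_moves(
  motion=[
    {"x": 0,"y": 0,"z": 2,"yaw": 0,"hand": -1},
    {"x": 0,"y": 0,"z": 5,"yaw": 0,"hand": -1},
    {"x": 0,"y": 0,"z": 10,"yaw": 0,"hand": -1},
    {"x": 0,"y": 0,"z": 15,"yaw": 0,"hand": -1},
    {"x": 0,"y": 0,"z": 19,"yaw": 0,"hand": -1},
    {"x": 0,"y": 0,"z": 19,"yaw": 0,"hand": -1},
    {"x": 0,"y": 0,"z": 19,"yaw": 0,"hand": -1},
  ],
)

```text
clock: 16.2
position: [0.5745, -0.0576, 0.3338]
ee_rot: [-2.488, -1.917, 0.001]
force: [0.1, -1.6, -1.4]
width: 0.003
gripper_force: 0.0
```

```bash
python3 - <<'E'
from h import *
o=observe();print(o['clock'],o['position'],o['force'])
h=np.radians(-14.75);X=np.array([np.cos(h),np.sin(h)]);Y=np.array([-X[1],X[0]])
for c in('side','wrist','top'):
    m=camera_model(c);im=snap(c,c+'8.png')
    for n in('pad_center','flap','slot'):
      for r in silhouettes(n,c):
        ys,xs=np.nonzero(r['mask']);print(c,n,round(r['p'],2),np.round(r['rect']),im[r['mask']].mean(0).round())
        if n=='flap':
          q=cv2.boxPoints(cv2.minAreaRect(np.c_[xs,ys].astype(np.float32)))
          w=[px2z(c,p,.166,m)[:2]-[.579,-.051] for p in q];print([(round(p@X*1000),round(p@Y*1000)) for p in w])
# brightness profile across slot mid, wrist image, z=.166
    if c=='wrist':
      K=m['camera_matrix'];T=np.linalg.inv(m['T'])
      for s in(-45,40):
        row=[]
        for t in range(-32,34,3):
          p=np.array([.579,-.051])+X*s/1e3+Y*t/1e3;q=T@np.array([p[0],p[1],.166,1]);q=np.array([q[0],-q[1],-q[2]])
          r=np.hypot(q[0],q[1]);th=np.arctan2(r,q[2]);u=K[0,2]+K[0,0]*th*q[0]/r;v=K[1,2]+K[1,1]*th*q[1]/r
          row.append(int(im[int(round(v)),int(round(u))].mean()))
        print(s,row)
E
```

```text
16.2 [ 0.57451115 -0.05757461  0.33380517] [ 0.09586867 -1.60833529 -1.41870097]
side pad_center 0.54 [336. 171. 348. 194.] [ 11.  89. 181.]
side flap 0.65 [297. 163. 332. 172.] [218. 220. 219.]
[(26, 28), (43, -8), (-63, -22), (-77, 14)]
side slot 0.89 [277. 158. 344. 229.] [128. 128. 123.]
wrist flap 0.94 [258. 156. 395. 196.] [215. 215. 216.]
[(-76, -17), (-74, 22), (72, 22), (74, -17)]
wrist slot 0.79 [241. 133. 413. 206.] [196. 195. 195.]
-45 [197, 218, 219, 211, 122, 150, 234, 217, 220, 221, 221, 221, 220, 224, 221, 223, 190, 108, 200, 220, 222, 210]
40 [204, 216, 217, 205, 109, 146, 236, 223, 226, 224, 226, 225, 221, 223, 221, 220, 191, 116, 199, 215, 216, 204]
top flap 0.55 [362. 169. 362. 188.] [206. 205. 205.]
[(-31, 19), (6, 19), (6, 11), (-31, 11)]
top slot 0.81 [342. 138. 375. 221.] [186. 181. 179.]
```

```bash
python3 - <<'E'
from cell import *
print(sign_off())
E
```

```text
the job is handed in; nothing more can be done
None
```

I posted the order pad through the slot and handed the job in at 16 s. The last camera checks found the flap shut and no pad showing, and nothing in the moves touched the bowl, bottle, spice jar or shaker, though I didn't re-measure them.

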